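# Dress the gift display: riser and top on the plinth, three pieces in a row on the board

## Task

Dress the gift display with things from the row of small pieces standing at the front of the table: centre the wooden riser block on the round plinth and stand the spinning top upright in the middle of the block. On the long board, stand the corked jar on the cork disc at the end nearer the round plinth, the slim glass vial on the disc at the far end and the egg cup on the disc between them, each upright in the middle of its disc. Leave the hand stamp and the pine cone standing where they are.

Things in the scene. Friction and masses are not known exactly. Their poses are not given: they have to be found in the camera images.
- board: Fixed long dark wooden display board, 250 long (its y axis) x 100 wide (its x axis) x 12 thick, lying flat, with three equal flush cork discs of 60 mm diameter in its top in a row: one at the centre and one 80 mm either way along y. Origin: centre of its underside; z up. Its top is 12 mm above its origin.
- plinth: Fixed round dark wooden display plinth, a plain disc of 120 diameter x 12 thick, lying flat to one side of the long board (the side varies). Origin: centre of its underside; z up. Its top is 12 mm above its origin.
- riser: Loose oblong wooden riser block, 52 (x) x 80 (y) x 30 high, with a thin cork pad on its flat top; about 0.12 kg. Taken across its 52 mm width. Origin: centre of its underside; z up.
- spinning_top: Loose wooden spinning top standing on its flat foot, 53 diameter x 62 high: a round body up to 40 mm above its underside, then a thin upright stem of 12 mm diameter from there to the tip; about 0.03 kg. Taken by the stem. Origin: centre of its underside; z up.
- cork_jar: Loose glass jar with buttons in it and a broad wooden-looking cork lid, 48 diameter x 75 high; the lid is 45 mm in diameter from 56 to 75 mm up and is fixed on; about 0.07 kg. The one in the row of small pieces at the front; a like jar far back in the right corner is shop stock, not meant. Origin: centre of its underside; z up.
- vial: Loose slim glass vial with a dark wooden stopper, 32 diameter x 80 high; the stopper is 32 mm in diameter from 62 to 80 mm up and is fixed on; about 0.05 kg. Origin: centre of its underside; z up.
- egg_cup: Loose turned wooden egg cup, 50 diameter at the bowl (25 to 53 mm up), foot 40 diameter, 53 high, standing upright; about 0.04 kg. Origin: centre of its underside; z up.
- stamp: Bystander, loose: wooden hand stamp, 37 x 46 base with an upright turned handle, 72 high, standing among the other things. To be left alone. Origin: centre of its underside; z up.
- pine_cone: Bystander, loose: pine cone, 40 diameter x 52 high, standing among the other things. To be left alone. Origin: centre of its underside; z up.
Not all that is in view belongs to the job. What is shaped like the vial but purple or red is not meant.

How it is judged:
At the end, for the whole second after the job is handed in: Riser centred on the plinth, top on the riser; jar, vial, egg cup each on its disc (jar on the end towards the plinth, vial far end, cup between), each within 12 mm of centre, 4 mm in height, 0.12 rad of upright, at rest. Stamp and pine cone never moved over 20 mm or tipped (horizontal distance between riser and plinth below 0.012 m and z of riser in the frame of plinth between 0.008 and 0.016 m and horizontal distance between spinning_top and riser below 0.012 m and z of spinning_top in the frame of riser between 0.026 and 0.034 m and x of egg_cup in the frame of board between -0.012 and 0.012 m and y of egg_cup in the frame of board between -0.012 and 0.012 m and z of egg_cup in the frame of board between 0.008 and 0.016 m and ((y of plinth in the frame of board above 0 m and x of cork_jar in the frame of board between -0.012 and 0.012 m and y of cork_jar in the frame of board between 0.068 and 0.092 m and z of cork_jar in the frame of board between 0.008 and 0.016 m and x of vial in the frame of board between -0.012 and 0.012 m and y of vial in the frame of board between -0.092 and -0.068 m and z of vial in the frame of board between 0.008 and 0.016 m) or (y of plinth in the frame of board below 0 m and x of cork_jar in the frame of board between -0.012 and 0.012 m and y of cork_jar in the frame of board between -0.092 and -0.068 m and z of cork_jar in the frame of board between 0.008 and 0.016 m and x of vial in the frame of board between -0.012 and 0.012 m and y of vial in the frame of board between 0.068 and 0.092 m and z of vial in the frame of board between 0.008 and 0.016 m)) and angle between each of riser, spinning_top, cork_jar, vial, egg_cup's own z axis and vertical below 0.12 rad and linear speed of each of riser, spinning_top, cork_jar, vial, egg_cup below 0.02 m/s); the robot touches nothing.
It fails at once if the hand stamp is moved by more than 20 mm or tipped over (distance of stamp from where it was at the start of the episode above 0.02 m or angle between stamp's own z axis and vertical above 0.5 rad).
It fails at once if the pine cone is moved by more than 20 mm or tipped over (distance of pine_cone from where it was at the start of the episode above 0.02 m or angle between pine_cone's own z axis and vertical above 0.5 rad).
It also fails if it takes over 128 s, if anything falls off the work surface, if the arm or the gripper's body presses on something with over 40 N, if the wrist force passes 120 N, or if a joint passes its speed limit or range.

## Robot

A 7-joint arm with a two-finger parallel gripper is mounted at the origin on a cart in front of the work surface, level with it; the furniture and walls round the work are solid. World frame = base frame: x ahead of the robot, y to its left, z up, the work surface at z = 0. Lengths are in m, angles in rad, forces in N, time in s.
With the tool pointing down it reaches from about 0.425 to 0.825 m from the base axis. Payload 3.6 kg.
Tool frame: the origin (TCP) lies where the fingers leave the gripper's body, on its centre line; the fingertips stand 73 mm ahead of it and the grasp point (between the pads) lies 54 mm ahead of it; x points along the fingers, y is the direction in which the jaws open and shut, and the axes are right-handed (so a half turn about x gives the same grasp; the last joint's range is limited). The gripper opens to 85 mm and grips with 20 to 120 N. Pads are 22 mm wide; open, the fingers measure 114 mm over their backs; the gripper's body (76 mm by 85 mm) begins 54 mm behind the grasp point. The pads swing forward as they close: fully open they stand 13 mm farther back than shut.
Start: joints at [1.242, 0.615, -0.013, 1.423, 0.008, 1.103, -0.04], TCP at [0.194, -0.62, 0.304] pointing down, gripper open.
Joint ranges: [-3.12, 3.12], [-0.3, 2.06], [-1.34, 1.32], [0.26, 2.42], [-1.36, 4.5], [0.01, 1.98], [-2.84, 2.84]. Speed limits (rad/s): [2.79, 2.79, 3.14, 3.14, 3.14, 3.14, 3.14].

## Interface

Orientations are given as a unit quaternion [x, y, z, w].
In Python, from station import arm, snapshot, camera_info, ticket gives the robot as it stands. Calls block until the motion is done:
- arm.movep(position, orientation): joint-space move of the TCP to a pose.
- arm.line_to(position, velocity=0.15, ori=None): straight line of the TCP; ori=None keeps the orientation; velocity is the mean speed in m/s.
- arm.move_j(angles): joint-space move.
- arm.move_gripper(opening, effort=None): opening from 0.0 (shut) to 1.0 (fully open); effort is the grip in N (None keeps the last); returns when the fingers have stopped.
- arm.pause(seconds).
- arm.ik(position, orientation): joint angles nearest the present ones, or None.
- snapshot(name): name is "scene" or "side" or "wrist"; returns the picture (400x640x3 uint8, blue, green, red); there is no depth.
- camera_info(name): a dict with "fx", "fy", "cx", "cy" (pixels), "R" (3x3) and "t" (3): a world point X has camera coordinates R X + t; the wrist camera has in their place "T_tool_cam" (4x4, takes a point from camera to tool coordinates, whose origin is the TCP and whose axes are the tool frame's). Camera axes: x right, y down, z forward; pixel columns grow to the right and rows downward; lengths in m; the calibration is good to about 2 mm. A picture is of the moment at which its call begins: read the wrist's pose just before it. camera_info takes no time and is no camera call.
A pose or a line that the arm cannot do raises arm.MotionError and nothing moves.
- ticket.finish_job(): hands the job in, once; it reports no verdict.
Readings, each from a call of its own:
- arm.read_time(): time.
- arm.read_joint_positions(): joint angles.
- arm.read_dq(): joint speeds.
- arm.read_effort(): joint torques, N m.
- arm.read_tool_pos(): TCP position.
- arm.read_eef_rot(): TCP orientation.
- arm.read_ft_force(): force on the tool from outside, world axes, zero at the start.
- arm.read_wrist_torque(): the same for the moment, N m.
- arm.read_opening(): opening from 0.0 (shut) to 1.0 (fully open).
Only numpy, scipy, OpenCV 4.12 (cv2) and the standard library are available. Lean on these libraries where they do the work, as an engineer would, in place of code of your own. Each camera call takes 0.05 s, during which the arm holds its last target. There are 200 camera calls.

## Working session

There is one attempt and no reset: what is moved stays moved. The work goes in short steps, each a Python script; the robot and the scene stay as the last script left them, time stands still between calls to the robot, and variables do not carry over. Pictures are saved under pics/ and viewed, about 12 in all and at most 16, crops included, and the job is handed in when it is done.

```bash
mkdir -p pics
python3 - <<'E'
from station import arm, snapshot, camera_info
import cv2
for n in ("scene","side"):
    cv2.imwrite(f"pics/{n}0.png",snapshot(n))
    print(n,camera_info(n))
print(camera_info("wrist"),arm.read_tool_pos(),arm.read_eef_rot(),arm.read_time())
E
```

```text
scene {'fx': 452.4596021688972, 'fy': 452.4596021688972, 'cx': 321.19904324542165, 'cy': 193.5831402441214, 'R': array([[-0.82599468, -0.56366859,  0.00324119],
       [-0.40099187,  0.58354913, -0.7061699 ],
       [ 0.3961544 , -0.58459228, -0.708035  ]]), 't': array([0.42524564, 0.21980774, 1.08399924])}
side {'fx': 372.78181817073056, 'fy': 372.78181817073056, 'cx': 322.87237301858715, 'cy': 198.87511453411867, 'R': array([[-0.90254365, -0.43057528, -0.00446015],
       [-0.17186647,  0.36971376, -0.91311207],
       [ 0.39481247, -0.82335695, -0.40768426]]), 't': array([0.42556302, 0.13605245, 0.70860491])}
{'fx': 318.06343729576326, 'fy': 318.06343729576326, 'cx': 319.6025847499846, 'cy': 197.87019740181628, 'T_tool_cam': array([[ 1.24259358e-03, -3.08812105e-01,  9.51122253e-01,
        -7.11944747e-02],
       [ 9.99998639e-01, -6.48594466e-04, -1.51703496e-03,
        -2.46033335e-04],
       [ 1.08537139e-03,  9.51122843e-01,  3.08810878e-01,
        -8.10680198e-02],
       [ 0.00000000e+00,  0.00000000e+00,  0.00000000e+00,
         1.00000000e+00]])} [ 0.19368245 -0.61991315  0.30283888] [-0.69888372 -0.10749318  0.69914439 -0.1058484 ] 0.1
```

View pics/scene0.png

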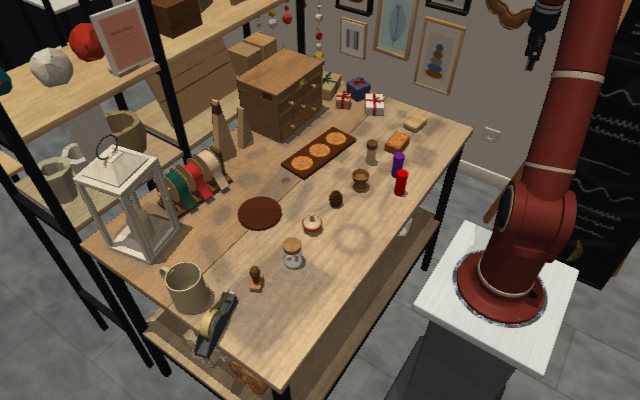

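View pics/side0.png

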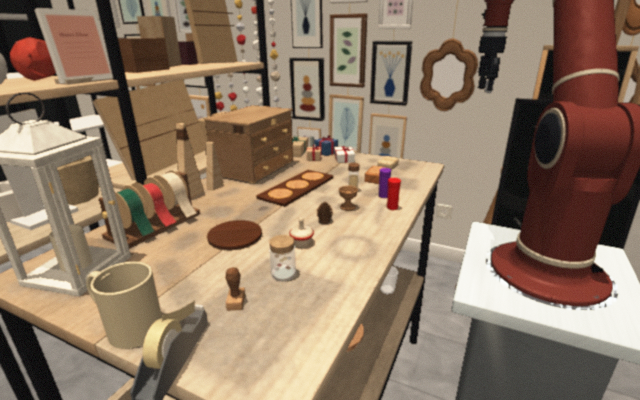

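Scene view: the row, front to back, is stamp (256,278), jar (292,253), top (312,225), cone (336,198), egg cup (361,180) and glass vial (372,152). The purple (398,165) and red (401,183) vial lookalikes are to be ignored. There are two riser candidates, the orange-topped block (397,142) and the pale block (414,122). The plinth is at (260,213) and the board at (319,150). The side view agrees. I'll crop the candidates up close and cast rays.

```bash
cat > h.py <<'E'
import numpy as np, cv2
from scipy.spatial.transform import Rotation as Rn
from station import arm, snapshot, camera_info
def cast(cam,uv,z,pose=None):
    c=camera_info(cam); d=np.array([(uv[0]-c['cx'])/c['fx'],(uv[1]-c['cy'])/c['fy'],1.])
    if cam=="wrist":
        p,R=pose; T=c['T_tool_cam']; o=p+R@T[:3,3]; d=R@T[:3,:3]@d
    else:
        o=-c['R'].T@c['t']; d=c['R'].T@d
    return o+d*(z-o[2])/d[2]
def proj(cam,X,pose=None):
    c=camera_info(cam); X=np.asarray(X,float)
    if cam=="wrist":
        p,R=pose; T=c['T_tool_cam']; q=T[:3,:3].T@(R.T@(X-p)-T[:3,3])
    else: q=c['R']@X+c['t']
    return np.array([c['fx']*q[0]/q[2]+c['cx'],c['fy']*q[1]/q[2]+c['cy']])
def pose(): return np.array(arm.read_tool_pos()),Rn.from_quat(arm.read_eef_rot()).as_matrix()
def down(a):
    """tool pointing down, jaw axis (tool y) along world angle a"""
    x=np.array([0,0,-1.]); y=np.array([np.cos(a),np.sin(a),0]); return Rn.from_matrix(np.c_[x,y,np.cross(x,y)]).as_quat()
E
python3 - <<'E'
from h import *
for n,uv,z in [("stamp",(256,290),0),("jartop",(292,242),.075),("toptip",(311,217),.062),("cone",(336,205),0),("cuptop",(361,173),.053),("vialtop",(372,144),.08),("purple",(398,155),.08),("red",(401,172),.08),("riser?",(398,140),.03),("pale?",(415,121),.03),("plinth",(260,213),.012),("b0",(302,163),.012),("b1",(319,151),.012),("b2",(336,138),.012)]:
    print(n,cast("scene",uv,z).round(3))
im=cv2.imread("pics/scene0.png")
a=cv2.resize(im[100:220,320:440],None,fx=5,fy=5,interpolation=cv2.INTER_CUBIC)
cv2.imwrite("pics/crop.png",a)
E
```

```text
stamp [0.471 0.339 0.   ]
jartop [0.449 0.221 0.075]
toptip [0.465 0.12  0.062]
cone [ 0.466 -0.002  0.   ]
cuptop [ 0.449 -0.104  0.053]
vialtop [ 0.474 -0.205  0.08 ]
purple [ 0.387 -0.204  0.08 ]
red [ 0.347 -0.144  0.08 ]
riser? [ 0.444 -0.326  0.03 ]
pale? [ 0.444 -0.448  0.03 ]
plinth [0.614 0.15  0.012]
b0 [ 0.641 -0.081  0.012]
b1 [ 0.631 -0.157  0.012]
b2 [ 0.622 -0.243  0.012]
```

View pics/crop.png

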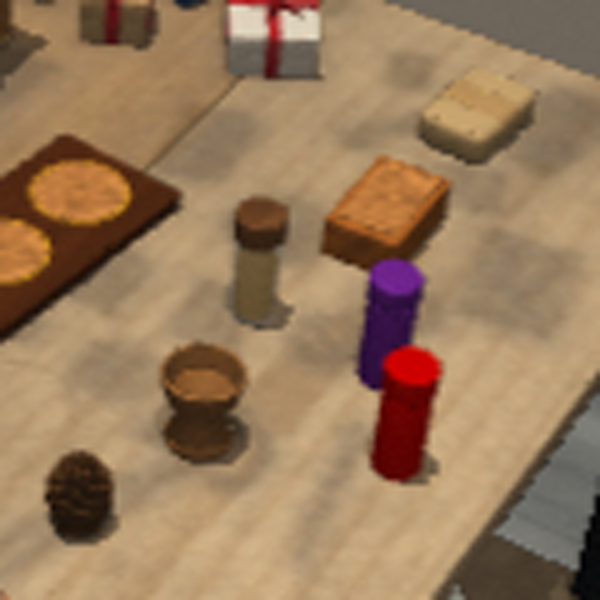

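The crop shows the cork-topped oblong at scene (397,142), which is the riser. The pale block at (414,122) looks like soap, and the glass vial has a dark stopper. All ray-cast points fit the row at x≈0.45. Next I'll take two wrist overviews.

Run:
```python
from h import *
import pickle
for a in (0,np.pi/2,np.pi,-np.pi/2):
    print(round(a,2),[None if (q:=arm.ik(p,down(a))) is None else np.round(q,2)[[0,6]] for p in ([.45,-.33,.1],[.45,.22,.1],[.62,-.24,.1],[.61,.15,.1])])
a=np.pi/2; out={}
for i,p in enumerate(([.46,-.19,.38],[.46,.13,.38])):
    t=arm.read_time(); arm.movep(p,down(a)); P=pose(); im=snapshot("wrist")
    cv2.imwrite(f"pics/w{i}.png",im); out[i]=P; print(P[0],arm.read_time()-t)
pickle.dump(out,open("poses.pkl","wb"))
```

```text
0 [array([0.74, 0.3 ]), array([-0.35, -0.84]), array([0.49, 0.08]), array([-0.1 , -0.58])]
1.57 [array([0.94, 1.52]), array([-0.28,  0.59]), array([0.68, 1.36]), array([0.07, 0.72])]
3.14 [array([ 0.35, -2.06]), array([0.16, 1.52]), array([ 0.09, -2.39]), array([0.3 , 1.98])]
-1.57 [array([ 0.56, -0.92]), array([-0.54, -1.97]), array([ 0.31, -1.19]), array([-0.29, -1.82])]
[ 0.45973691 -0.19123298  0.37968372] 1.9083
[0.46070677 0.12832157 0.37968945] 1.2666999999999997
```

View pics/w0.png

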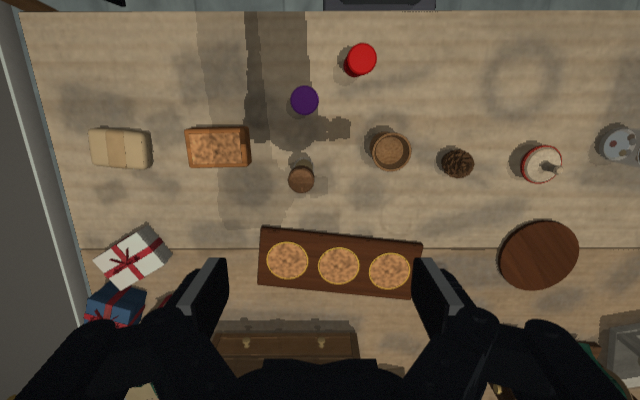

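View pics/w1.png

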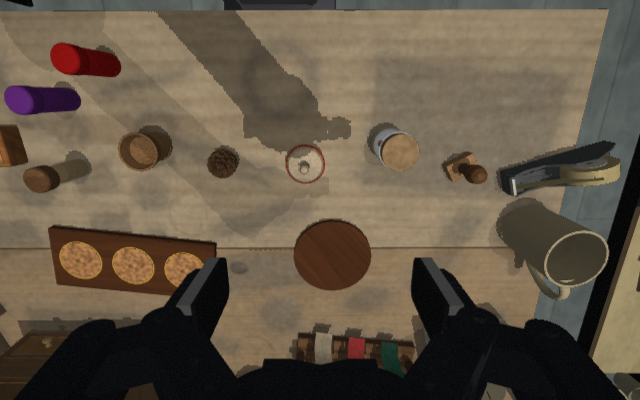

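Wrist w0: riser (217,147), vial stopper (301,178), cup rim (390,151) and discs (287,261), (338,265), (389,270). Wrist w1: top (305,164), jar lid (401,152), plinth (332,255), cone (223,162) and stamp (466,168). I'll refine these with masks.

```bash
cat > seg.py <<'E'
from h import *
import pickle
P=pickle.load(open("poses.pkl","rb"))
W=[cv2.imread(f"pics/w{i}.png") for i in (0,1)]
def blob(i,box,f):
    x0,y0,x1,y1=box; im=W[i][y0:y1,x0:x1]; hsv=cv2.cvtColor(im,cv2.COLOR_BGR2HSV).astype(int)
    m=f(hsv[...,0],hsv[...,1],hsv[...,2]).astype(np.uint8)*255
    m=cv2.morphologyEx(cv2.morphologyEx(m,cv2.MORPH_CLOSE,np.ones((3,3))),cv2.MORPH_OPEN,np.ones((3,3)))
    c=max(cv2.findContours(m,cv2.RETR_EXTERNAL,cv2.CHAIN_APPROX_NONE)[0],key=cv2.contourArea)
    return cv2.convexHull(c)[:,0]+[x0,y0]
def world(i,pts,z): return np.array([cast("wrist",p,z,P[i])[:2] for p in pts],np.float32)
def rep(n,i,box,f,z,shape):
    h=blob(i,box,f); w=world(i,h,z)
    if shape=="c": (x,y),r=cv2.minEnclosingCircle(w); e=cv2.fitEllipse(w); print(n,"ell",np.round(e[0],4),"axes",np.round(e[1],4),"circ",round(x,4),round(y,4),"d",round(2*r,4))
    else: e=cv2.minAreaRect(w); print(n,np.round(e[0],4),np.round(e[1],4),round(e[2],1))
    cv2.polylines(W[i],[h.astype(np.int32)],True,(255,255,0),1)
if __name__=="__main__":
    hsv=[cv2.cvtColor(w,cv2.COLOR_BGR2HSV) for w in W]
    for n,i,u,v in [("table",0,450,200),("risertop",0,217,147),("riserside",0,190,162),("vial",0,301,175),("vialtbl",0,320,190),("cuprim",0,375,147),("cupin",0,390,150),("disc",0,338,262),("board",0,313,262),("plinth",1,332,255),("lid",1,403,152),("rim",1,288,164),("white",1,300,155),("stem",1,305,171)]:
        print(n,hsv[i][v,u])
    rep("d0",0,(262,236,313,290),lambda h,s,v:(v>130)&(s>60),.012,"c")
    rep("d1",0,(313,240,364,292),lambda h,s,v:(v>130)&(s>60),.012,"c")
    rep("d2",0,(364,245,413,292),lambda h,s,v:(v>130)&(s>60),.012,"c")
    rep("plinth",1,(285,212,380,300),lambda h,s,v:(v<125)&(s>100),.012,"c")
    rep("riser",0,(180,118,256,176),lambda h,s,v:(s>125),.03,"r")
    rep("vial",0,(284,160,318,198),lambda h,s,v:(v<115)&(s>90),.08,"c")
    rep("jar",1,(370,122,425,176),lambda h,s,v:(s>75)&(v>130),.075,"c")
    rep("cup",0,(365,125,415,176),lambda h,s,v:(s>90),.053,"c")
    rep("top",1,(280,140,330,192),lambda h,s,v:((h<8)|(h>172))&(s>100),.03,"c")
    print("stem",world(1,[(305,171)],.062))
    a=cv2.resize(W[0][110:300,170:430],None,fx=2.5,fy=2.5); b=cv2.resize(W[1][110:300,275:435],None,fx=2.5,fy=2.5)[:,:400]
    cv2.imwrite("pics/seg.png",np.vstack([cv2.resize(a,(800,585))]) ) ; cv2.imwrite("pics/seg1.png",b)
E
python3 seg.py
```

```text
table [ 18  75 154]
risertop [ 14 140 144]
riserside [ 14 166 132]
vial [ 13 136 105]
vialtbl [ 18  69 115]
cuprim [ 15 137  99]
cupin [ 15 136 126]
disc [ 14 141 170]
board [ 11 167  78]
plinth [ 10 159  72]
lid [ 17 113 135]
rim [ 18  76 118]
white [ 18  67 107]
stem [ 18  78 176]
d0 ell [ 0.6265 -0.2414] axes [0.0646 0.0652] circ 0.6266 -0.2413 d 0.0657
d1 ell [ 0.6361 -0.1617] axes [0.0646 0.0651] circ 0.636 -0.1616 d 0.0655
d2 ell [ 0.6459 -0.0819] axes [0.0646 0.0653] circ 0.6459 -0.0817 d 0.0655
plinth ell [0.621  0.1477] axes [0.1194 0.1219] circ 0.6211 0.1478 d 0.1225
riser [ 0.4476 -0.3244] [0.0529 0.0844] 1.4
vial ell [ 0.4762 -0.2121] axes [0.0308 0.0425] circ 0.4752 -0.2108 d 0.042
jar ell [0.4493 0.2252] axes [0.0426 0.0437] circ 0.4495 0.2255 d 0.0444
cup ell [ 0.4497 -0.1019] axes [0.049  0.0555] circ 0.4485 -0.1021 d 0.056Traceback (most recent call last):
  File "seg.py", line 29, in <module>
    rep("top",1,(280,140,330,192),lambda h,s,v:((h<8)|(h>172))&(s>100),.03,"c")
    ~~~^^^^^^^^^^^^^^^^^^^^^^^^^^^^^^^^^^^^^^^^^^^^^^^^^^^^^^^^^^^^^^^^^^^^^^^^
  File "seg.py", line 13, in rep
    h=blob(i,box,f); w=world(i,h,z)
  File "seg.py", line 9, in blob
    c=max(cv2.findContours(m,cv2.RETR_EXTERNAL,cv2.CHAIN_APPROX_NONE)[0],key=cv2.contourArea)
ValueError: max() iterable argument is empty
```

Discs are 80.3 mm apart and the plinth, riser and jar-lid sizes match, so those positions hold. Shadows stretched the vial and cup masks, and the top needs a closer look. I'll hover over each loose piece (jaws along x) and take a close picture of each.

Run:
```python
from h import *
import pickle
T={"jar":(.4493,.2252,.075),"top":(.465,.12,.062),"cup":(.449,-.103,.053),"vial":(.475,-.209,.08),"riser":(.4476,-.326,.03)}
out={}; tiles=[]
for n,(x,y,z) in T.items():
    arm.movep([x,y,z+.18],down(0.0)); P=pose(); im=snapshot("wrist"); out[n]=P
    cv2.imwrite(f"pics/h_{n}.png",im); u,v=proj("wrist",(x,y,z),P); print(n,u.round(),v.round(),arm.read_time())
    u,v=int(u),int(v); tiles.append(cv2.copyMakeBorder(im,150,150,150,150,cv2.BORDER_CONSTANT)[v+20:v+280,u+20:u+280])
tiles.append(np.zeros_like(tiles[0]))
cv2.imwrite("pics/tiles.png",np.vstack([np.hstack(tiles[:3]),np.hstack(tiles[3:])]))
pickle.dump(out,open("hov.pkl","wb"))
```

```text
jar 317.0 196.0 4.8
top 317.0 195.0 5.3583
cup 316.0 199.0 6.3083
vial 317.0 198.0 6.8833
riser 318.0 198.0 7.5167
```

View pics/tiles.png

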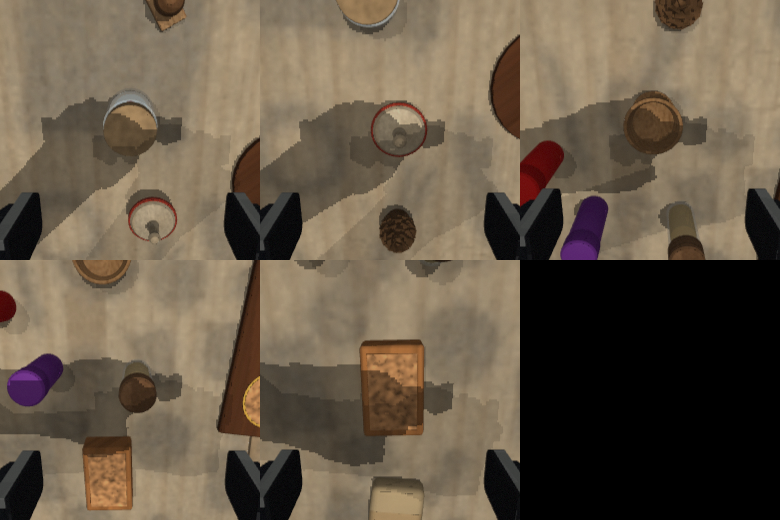

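The tiles (each centred on the predicted pixel at 130,130) show the right pieces. Jar lid is at (130,127), the top's rim at (139,129) with its stem tip near (139,140), cup at (133,125), vial at (138,133) and riser at (132,133). The sizes agree at 1.2 px/mm. Next come the final positions, then the riser pick and place.

```bash
cat >> h.py <<'E'
def go(p,v=.25,a=0.0): arm.line_to(list(map(float,p)),velocity=v,ori=down(a))
def pickplace(src,dst,hg,a0=0.0,a1=0.0,lift=.16,op=1.0,eff=40,zd=.012,rel=.001,relop=None):
    """hg: grasp-point height over object's underside; TCP is .054 above it"""
    zt=hg+.054
    arm.move_gripper(op); arm.movep([*src,zt+.09],down(a0)); go([*src,zt],.12,a0)
    arm.move_gripper(0.0,eff); o=arm.read_opening(); go([*src,zt+lift],.25,a0)
    print("grip",o,arm.read_opening(),"t",arm.read_time(),"F",np.round(arm.read_ft_force(),2))
    arm.movep([*dst,zt+zd+.06],down(a1)); go([*dst,zt+zd+rel],.06,a1)
    print("place F",np.round(arm.read_ft_force(),2),arm.read_tool_pos())
    arm.move_gripper(op if relop is None else relop); go([*dst,zt+zd+.10],.2,a1); print("t",arm.read_time())
E
python3 - <<'E'
from h import *
import pickle
H=pickle.load(open("hov.pkl","rb"))
M={"jar":(317,196,130,127,.075),"top":(317,195,139,129,.028),"cup":(316,199,133.5,124.5,.053),"vial":(317,198,138,133,.08),"riser":(318,198,132,132.5,.03)}
for n,(u,v,a,b,z) in M.items(): print(n,cast("wrist",(u+a-130,v+b-130),z,H[n]).round(4))
print("tip",cast("wrist",(317+9,195+10),.062,H["top"]).round(4))
r=cast("wrist",(320,200.5),.03,H["riser"])[:2]
pickplace(r,(.621,.1477),.027,a0=.02,a1=0.0)
cv2.imwrite("pics/after1.png",snapshot("wrist")); pickle.dump(pose(),open("after1.pkl","wb"))
E
```

```text
jar [0.4492 0.2277 0.075 ]
top [0.473  0.1103 0.028 ]
cup [ 0.4515 -0.0981  0.053 ]
vial [ 0.4819 -0.212   0.08  ]
riser [ 0.4495 -0.3279  0.03  ]
tip [0.4723 0.1112 0.062 ]
grip 0.5961941149955531 0.6028262759240794 t 10.125 F [-0.89  0.16 -2.  ]
place F [ 0.64  0.08 -1.21] [0.62134585 0.14783875 0.0941717 ]
t 14.2
```

View pics/after1.png

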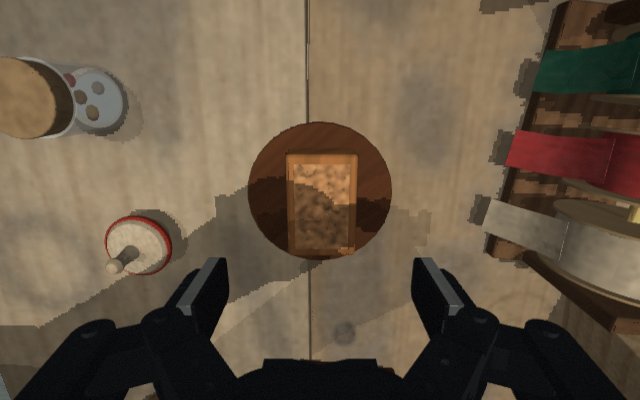

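The riser sits flat on the plinth: top face spans u 288–356, v 154–253, and the plinth spans u 249–391, v 122–259. I'll compute the offset and place the top on the measured riser centre.

Run:
```python
from h import *
import pickle
A=pickle.load(open("after1.pkl","rb"))
r=[cast("wrist",p,.042,A)[:2] for p in ((288,154),(356,154),(356,253),(290,253))]; print(np.round(r,4)); r=np.mean(r,0)
p=[cast("wrist",q,.012,A)[:2] for q in ((249,190),(391,190),(320,122),(320,259))]
print("riser",r.round(4),"plinth",np.round([(p[0][0]+p[1][0])/2,(p[2][1]+p[3][1])/2],4), "d",p[1][0]-p[0][0],p[2][1]-p[3][1])
pickplace((.4727,.1108),r,.064,op=.45,eff=25,zd=.042,rel=.0015,lift=.12)
cv2.imwrite("pics/after2.png",snapshot("wrist")); pickle.dump(pose(),open("after2.pkl","wb"))
```

```text
[[0.599  0.1878]
 [0.6464 0.1877]
 [0.6491 0.1108]
 [0.5981 0.1108]]
riser [0.6232 0.1493] plinth [0.6212 0.1481] d 0.11660916551086786 0.11806023081573014
grip 0.11172696349564543 0.11825802197712172 t 17.325 F [ 0.46 -0.64 -0.95]
place F [ 0.52  0.13 -0.64] [0.62341978 0.1494151  0.16187993]
t 20.15
```

View pics/after2.png

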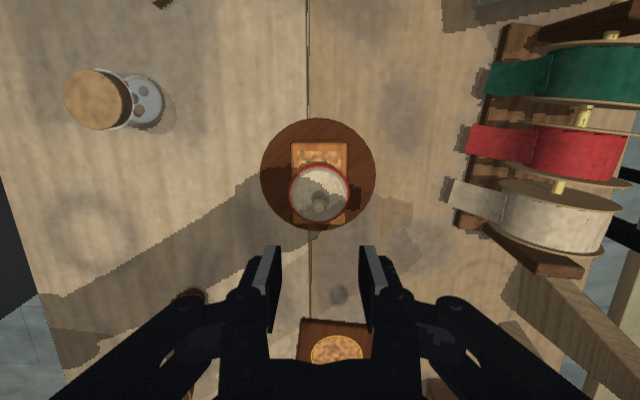

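The top stands upright on the riser (rim centre about (319,193)). I'll compute its offset, then do the cup and jar, checking the grip on each.

Run:
```python
from h import *
import pickle
A=pickle.load(open("after2.pkl","rb"))
print("top",cast("wrist",(319,193),.07,A).round(4))
pickplace((.4508,-.1),(.636,-.1617),.042,a1=-.12,eff=30)
cv2.imwrite("pics/after3.png",snapshot("wrist")); pickle.dump(pose(),open("after3.pkl","wb"))
pickplace((.4492,.227),(.6459,-.0818),.074,a1=-.12,eff=35)
P=pose(); im=snapshot("wrist"); cv2.imwrite("pics/after4.png",im); pickle.dump(P,open("after4.pkl","wb"))
```

```text
top [0.6226 0.1489 0.07  ]
grip 0.5499576388890501 0.5501505855164622 t 24.0583 F [-0.72 -0.93 -1.01]
place F [0.8  0.38 0.05] [ 0.63630255 -0.16173694  0.10909732]
t 27.1667
grip 0.5137520895658294 0.5184720852899508 t 31.1917 F [-0.2  -0.36 -1.56]
place F [ 0.39 -0.29 -0.96] [ 0.64625679 -0.08178508  0.14117036]
t 34.8667
```

View pics/after4.png

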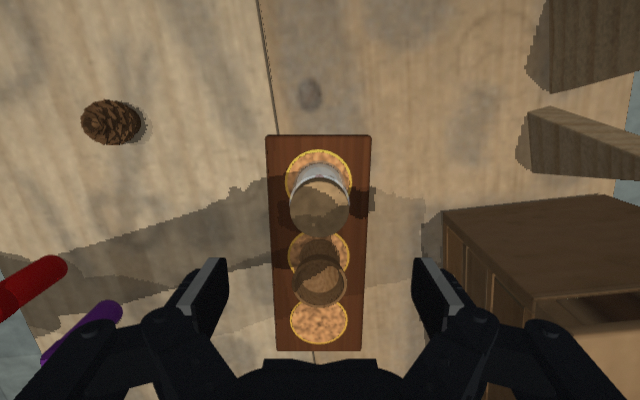

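Jar and cup stand on their discs, apparently shifted down-image only because of their height. Vial next, then checks from above.

Run:
```python
from h import *
import pickle
pickplace((.480,-.212),(.6266,-.2415),.072,a1=-.12,eff=30,op=.65)
arm.movep([.50,-.13,.42],down(np.pi/2)); P=pose(); im=snapshot("wrist"); cv2.imwrite("pics/end_w.png",im); pickle.dump(P,open("endw.pkl","wb"))
s=snapshot("scene"); cv2.imwrite("pics/end_s.png",s)
cv2.imwrite("pics/end_sc.png",cv2.resize(s[90:300,200:450],None,fx=2.8,fy=2.8,interpolation=cv2.INTER_CUBIC)); print(arm.read_time())
```

```text
grip 0.36335558516233335 0.36370452548478716 t 38.2083 F [-0.85 -0.36 -1.05]
place F [ 0.09 -0.72 -0.82] [ 0.6269229  -0.24152141  0.13908455]
t 41.0667
42.45
```

View pics/end_sc.png

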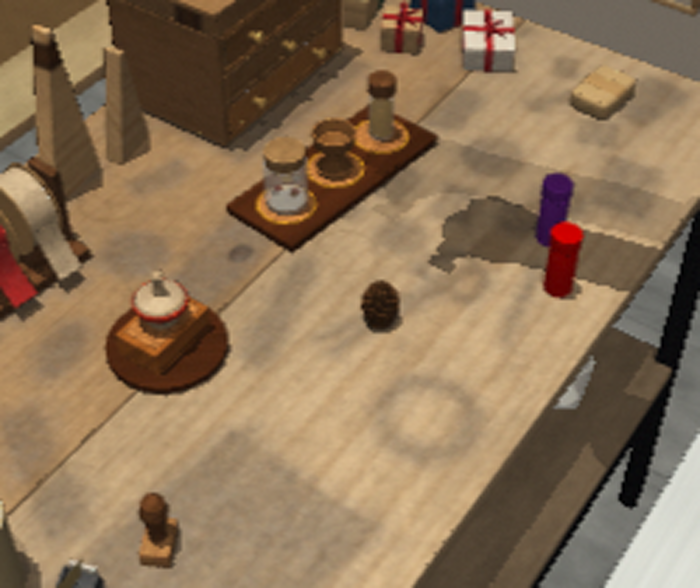

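View pics/end_w.png

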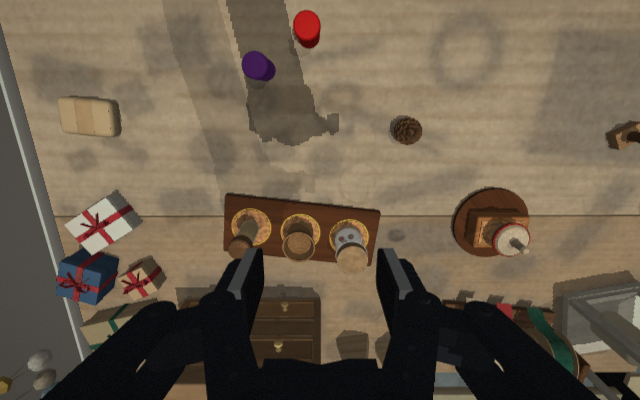

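The end views show all five pieces upright on their spots, with stamp and cone untouched. Last, a numeric check from two cameras.

Run:
```python
from h import *
import pickle
P=pickle.load(open("endw.pkl","rb"))
S=lambda x,y:(200+x/2.8,90+y/2.8)
for n,s,w,z,g in [("jar",(286,153),(352,257),.087,(.6459,-.0818)),("cup",(334,130),(299,246),.065,(.636,-.1617)),("vial",(382,81),(242,245),.092,(.6266,-.2414)),("tip",(158,275),(519,243),.104,(.623,.149))]:
    print(n,"scene d",(cast("scene",S(*s),z)[:2]-g).round(4),"wrist d",(cast("wrist",w,z,P)[:2]-g).round(4))
for n,x,y in [("disc jar",286,204),("disc cup",335,167),("disc vial",381,136)]: print(n,cast("scene",S(x,y),.012)[:2].round(4))
a,b=cv2.imread("pics/scene0.png"),cv2.imread("pics/end_s.png")
for n,(x0,y0,x1,y1) in {"stamp":(246,264,268,294),"cone":(328,188,345,208)}.items():
    r,_,_,loc=(lambda m:(m[1],m[2],m[0],m[3]))(cv2.minMaxLoc(cv2.matchTemplate(b[y0-10:y1+10,x0-10:x1+10],a[y0:y1,x0:x1],cv2.TM_CCOEFF_NORMED))); print(n,"match",round(r,3),"shift",np.array(loc)-10)
```

```text
jar scene d [-0.0095  0.0029] wrist d [-0.0049 -0.0021]
cup scene d [-0.0029 -0.0008] wrist d [-0.0015  0.0014]
vial scene d [-0.0073  0.0051] wrist d [-0.0075  0.0044]
tip scene d [-0.007  -0.0002] wrist d [-0.0113 -0.0118]
disc jar [ 0.641  -0.0819]
disc cup [ 0.6327 -0.164 ]
disc vial [ 0.6206 -0.2402]
stamp match 1.0 shift [0 0]
cone match 1.0 shift [0 0]
```

The scene camera carries about −5 mm bias in x, seen on the discs, so jar and vial look fine. My wrist pixel for the stem tip disagrees, though. I'll settle it by putting the wrist camera directly over each piece, where piece and target should look concentric.

Run:
```python
from h import *
T=[]
import pickle; out={}
for n,(x,y) in {"vial":(.6266,-.2414),"cup":(.636,-.1617),"jar":(.6459,-.0818),"riser":(.623,.149)}.items():
    arm.movep([x,y-.081,.28],down(0.0)); P=pose(); im=snapshot("wrist"); out[n]=P
    u,v=proj("wrist",(x,y,.012),P); print(n,u.round(1),v.round(1)); u,v=int(round(u)),int(round(v))
    c=im[max(v-75,0):v+75,u-75:u+75]; T.append(cv2.resize(c,(300,300*c.shape[0]//150),interpolation=cv2.INTER_CUBIC))
h=min(t.shape[0] for t in T); print(h); T=[t[-h:] for t in T]
cv2.imwrite("pics/nad.png",np.vstack([np.hstack(T[:2]),np.hstack(T[2:])])); pickle.dump(out,open("nad.pkl","wb")); print(arm.read_time())
```

```text
vial 317.6 95.1
cup 317.2 97.4
jar 317.8 94.7
riser 316.6 89.5
300
45.5
```

View pics/nad.png

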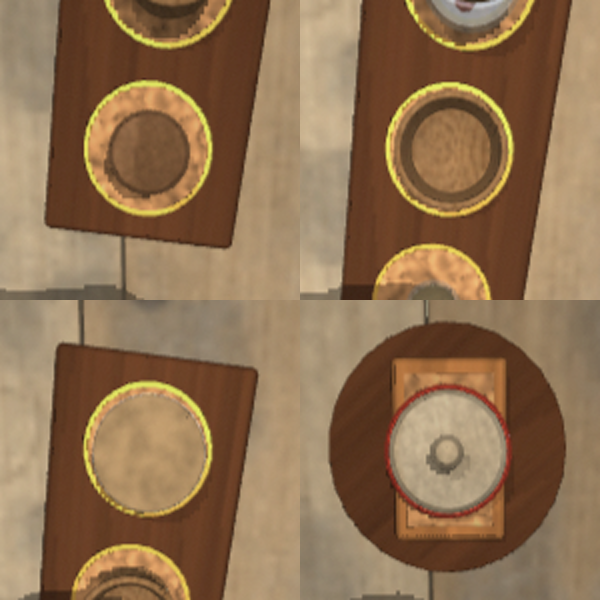

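From straight above, the vial, cup and jar are concentric with their discs, and top, riser and plinth share a centre near (448,449), all within about 3 mm. Handing in.

```bash
python3 -c "
from station import ticket,arm
print(ticket.finish_job(),arm.read_time())"
```

```text
the job is handed in; nothing more can be done
the job is handed in; nothing more can be done
```

I placed all five pieces and handed the job in at about 46 s of the 128 s allowed. The riser is on the plinth with the spinning top standing on it. On the board, the jar is on the disc nearer the plinth, the egg cup on the middle disc and the vial on the far disc.

- **Last check:** seen from straight above with the wrist camera, every piece was upright and within about 3 mm of its target centre. The stamp and pine cone showed no shift in the scene camera's before and after pictures.
- **Checks that disagreed:** an earlier oblique wrist reading put the top's stem about 12 mm off in both x and y. The view from above did not bear that out, so I put it down to a badly picked pixel. The scene camera read the disc positions 3–6 mm low in x compared with the wrist camera, so I relied on the wrist.

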